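# Screw the cap onto the oil extractor's filler neck

### The job

Close the display oil extractor: pick up the screw cap with the grip bar and set it on the tank's filler neck with its bar in line with the tank's long side, so that it rests on top of the thread. Turn it backwards (counter-clockwise from above) until it clicks down into the thread start, then turn it forwards (clockwise) until it is fully home against its stop and let go. Use gentle force, never force the thread, and do not disturb the other goods on the counter.

Things in the scene. Friction and masses are not known exactly. Their poses are not given: they have to be found in the camera images.
- tank: Grey oil-extractor tank, fixed to the counter, a rounded box 260 (along its x) x 160 (y) mm, flat top 130 mm above the counter. Origin: centre of its underside. x runs along its long side, from the black carrying handle (at x = -105 mm, 168 mm high) to the filler neck; z up.
- neck_mouth (a point): Centre of the white filler neck's top, 155 mm above the counter, on its vertical axis, 50 mm towards +x of the tank's centre. Neck 25 mm tall, core 34 mm and thread ribs 44 mm in diameter. Its axes are the tank's and do NOT tell where the thread starts: the right-hand two-start thread has two 16 mm wide entry slots, 180 degrees apart, at an angle that differs every time. It is oily.
- neck_foot (a point): Foot of the neck's axis, on the tank's top. A cap set on with its bar along the tank's long side rests with both lugs on the ribs, bar centre 184 to 188 mm above the counter; clockwise it jams there. Counter-clockwise, after 0.2 to 1.7 rad up a 8 degree climb, the lugs meet the slots and the cap, if not held up, falls 10 mm to bar centre 178.5 mm; after 0.2 rad play it turns back no further.
- bar_at_home (a point): Point on the neck's axis where the bar's centre is when the cap is fully home: 174 mm above the counter (cap rim 2 mm above the tank's top). From the thread start it takes 1.2 to 1.6 rad clockwise, running down by 4 mm (3.2 mm per rad), to a solid stop. 0.2 N m is enough all the way, and at the stop; over about 0.7 N m forces the thread.
- cap_bar (a point): Centre of the grip bar on top of the loose screw cap. Bar 52 mm long (along x), 12 mm wide (y), 26 mm tall (z): top 13 mm above, foot 13 mm below, where it stands on the cap's flat top. It is the same either way round. With about 2 mm slack between bar and each finger it can be turned as by a wrench while the cap stays free to sink.
- cap: The loose black screw cap (about 120 g), standing open side down. Origin: centre of its rim, 42 mm below the bar's centre; x along the bar. Round part 58 mm diameter, 29 mm tall; inside 50 mm wide, 24 mm deep, with two lugs at the rim in line with the bar, 9 mm wide, 36 mm apart.
- plain_cap: Bystander: plain black round cap without a bar, 42 mm diameter, 16 mm tall, near the screw cap, beyond the end of its bar. Origin: centre of its underside.
- can: Bystander: aluminium can with paper label, 64 mm diameter, 110 mm tall. Origin: underside.
- jar: Bystander: white jar with black cap, 60 mm diameter, 90 mm tall. Origin: underside.
- funnel: Bystander: steel funnel standing mouth down, 70 mm diameter, 100 mm tall. Origin: underside.
- wrench: Bystander: steel wrench 190 mm long, lying along its x. Origin: middle of its underside.
- screwdriver: Bystander: screwdriver 200 mm long, lying along its x. Origin: middle of its underside.
There are look-alikes about, which are no part of the job. Of the things shaped like the cap, the black one is meant.

How it is judged:
By the outcome, as a careful person would: the job done as asked, in the order asked, and still so for the second after the job is handed in, with the robot touching nothing.
It also fails if it takes over 72 s, if anything falls off the work surface, if the arm or the gripper's body presses on something with over 40 N, if the wrist force passes 120 N, or if a joint passes its speed limit or range.

### The arm

A 7-joint arm with a two-finger parallel gripper is mounted at the origin on the work surface. World frame = base frame: x ahead of the robot, y to its left, z up, the work surface at z = 0. Lengths are in m, angles in degrees, forces in N, time in s.
With the tool pointing down it reaches from about 0.425 to 0.875 m from the base axis. Payload 4.7 kg.
Tool frame: the origin (TCP) lies between the finger pads; the fingertips stand 8 mm ahead of it and the grasp point (between the pads) lies 11 mm behind it; z points along the fingers, y is the direction in which the jaws open and shut (so a half turn about z gives the same grasp; the last joint's range is limited). The gripper opens to 85 mm and grips with 20 to 120 N. Pads are 22 mm wide; open, the fingers measure 114 mm over their backs; the gripper's body (76 mm by 85 mm) begins 54 mm behind the grasp point. The pads swing forward as they close: fully open they stand 13 mm farther back than shut.
Start: joints at [69.907, 18.392, -4.016, 83.108, 1.295, 78.541, -3.26], TCP at [0.232, -0.607, 0.239] pointing down, gripper open.
Joint ranges: [-163.93, 163.93], [-17.29, 119.83], [-79.2, 71.16], [3.27, 140.29], [-89.18, 269.18], [5.43, 117.66], [-154.24, 154.24]. Speed limits (degrees/s): [147.25, 147.25, 180, 180, 180, 180, 180].

### API

Orientations are given as [roll, pitch, yaw] about the fixed x, y, z axes, in that order (R = Rz(yaw) Ry(pitch) Rx(roll)).
In Python, from cell import bot, eyes gives the robot as it stands. The module is installed in compiled form; this text tells all that it offers.
- The arm moves only by the tool drive_tool, never from a script. Its argument "rows" is a list of rows, each an object with "delta_pos": the shift along the world's x, y, z in m, a list of three; "dr": the turn, a rotation vector about the world's x, y, z in rad, a list of three; "jaw": the opening, from -1 (shut) to 1 (fully open). In form: [{"delta_pos": [tx, ty, tz], "dr": [wx, wy, wz], "jaw": jaw}, ...]. A call has 1 to 8 rows; each row shifts and turns the commanded pose from where the row before left it; what a row does not reach is not made up. A row lasts 1/12 s, in which the tool goes at most 41.7 mm and 7.16 degrees, less where a joint would pass 70% of its speed; a pose out of reach is approached as far as the arm can. A call with a gripper value outside its range is refused whole. The fingers move at their own pace and stop on an object; "newtons" is the grip in N (left out, the last holds). Time passes only in rows, so rows that do not move let the fingers close. It gives the time, the measured TCP pose, the force and the opening at its end, in the units of the state.
- bot.sense(): the state, without advancing time (a new reading comes with each control period).
- eyes.grab_frame(name): name is "scene" or "top" or "wrist"; returns the picture (480x640x3 uint8, red, green, blue); there is no depth.
- eyes.camera_info(name): a dict with "mtx" (3x3 intrinsics, pixels), "R" (3x3) and "t" (3): a world point X has camera coordinates R X + t; the wrist camera has in their place "mount" (4x4, takes a point from camera to tool coordinates, whose origin is the TCP and whose axes are the flange's). Camera axes: x right, y down, z forward; pixel columns grow to the right and rows downward; lengths in m; the calibration is good to about 2 mm. A picture is of the moment at which its call begins: read the wrist's pose just before it. camera_info takes no time and is no camera call.
- bot.hand_in(): hands the job in, once; it reports no verdict.
The state is a dict: "t": time; "joints": joint angles; "dq": joint speeds; "joint_efforts": joint torques, N m; "tool_pos": TCP position; "tcp_rot": TCP orientation; "ft_force": force on the tool from outside, world axes, zero at the start; "ft_torque": the same for the moment, N m; "grip_width": finger opening in m.
Only numpy, scipy, OpenCV 4.12 (cv2) and the standard library are available. Lean on these libraries where they do the work, as an engineer would, in place of code of your own. Each camera call takes 0.05 s, during which the arm holds its last target. There are 200 camera calls.

## Working session

There is one attempt and no reset: what is moved stays moved. The work goes in short steps, Python scripts to look and compute and a tool call to move; the robot and the scene stay as the last step left them, time stands still between calls to the robot, and variables do not carry over. Pictures are saved under pics/ and viewed, about 8 in all and at most 12, crops included, and the job is handed in when it is done.

Besides the shell and the picture viewer there is one more tool, called after "Call:" as name([rows], argument=value, ...), one row to a line, values as JSON. drive_tool: Moves the arm, as the interface text tells. Its arguments: {"type":"object","properties":{"rows":{"type":"array","items":{"type":"object","properties":{"delta_pos":{"type":"array","items":{"type":"number"}},"dr":{"type":"array","items":{"type":"number"}},"jaw":{"type":"number"}}}},"newtons":{"type":"number"}},"required":["rows"]}

```bash
mkdir -p pics; cat > h.py <<'E'
import numpy as np, cv2
from cell import bot, eyes
def ray(name,px,z):
    c=eyes.camera_info(name);K=np.array(c["mtx"]);R=np.array(c["R"]);t=np.array(c["t"]).ravel()
    o=-R.T@t; d=R.T@np.linalg.inv(K)@np.array([px[0],px[1],1.]); return o+d*(z-o[2])/d[2]
def proj(name,X):
    c=eyes.camera_info(name);p=np.array(c["mtx"])@(np.array(c["R"])@np.array(X)+np.array(c["t"]).ravel());return p[:2]/p[2]
def save(n,im): cv2.imwrite(f"pics/{n}.png",im[:,:,::-1])
E
python3 - <<'E'
from h import *
print(bot.sense())
for n in("scene","top"):
    save(n,eyes.grab_frame(n)); c=eyes.camera_info(n); print(n,np.round(-np.array(c["R"]).T@np.array(c["t"]).ravel(),3),np.round(c["R"],2).tolist(),c["mtx"])
print(eyes.camera_info("wrist"))
E
```

```text
{'t': 0.0, 'joints': array([69.90809662, 18.43978479, -4.01507861, 83.17443786,  1.29589133,
       78.54200679, -3.26170707]), 'dq': array([-0.05501959,  0.00448209, -0.03245967,  0.02261941, -0.06456369,
        0.02824327, -0.01866189]), 'joint_efforts': array([ 4.44046191e-04, -4.93571162e+01, -3.82086430e-01, -3.14332688e+01,
        1.29129985e-02,  1.16014088e-02,  5.04274212e-06]), 'tool_pos': array([ 0.23163354, -0.60676378,  0.23821929]), 'tcp_rot': array([-1.79889063e+02,  6.81646152e-03,  2.08996905e+01]), 'ft_force': array([0.71064235, 0.10596448, 1.11960448]), 'ft_torque': array([0.0208927 , 0.00443189, 0.00986425]), 'grip_width': 0.08575171469721717}
scene [ 1.189 -0.259  1.001] [[0.37, 0.93, 0.0], [0.74, -0.3, -0.61], [-0.56, 0.23, -0.79]] [[458.62574114   0.         331.88602725]
 [  0.         458.62574114 243.50507696]
 [  0.           0.           1.        ]]
top [ 0.402 -0.015  1.332] [[-0.01, -1.0, -0.01], [-0.99, 0.01, -0.14], [0.14, 0.0, -0.99]] [[577.73835017   0.         317.05788564]
 [  0.         577.73835017 233.39316363]
 [  0.           0.           1.        ]]
{'mtx': array([[381.90858644,   0.        , 315.34591392],
       [  0.        , 381.90858644, 246.72027417],
       [  0.        ,   0.        ,   1.        ]]), 'mount': array([[-5.76420196e-04, -9.60516127e-01, -2.78223719e-01,
         7.10427668e-02],
       [ 9.99999746e-01, -6.70623726e-04,  2.43418698e-04,
         2.41016113e-04],
       [-4.20391012e-04, -2.78223507e-01,  9.60516269e-01,
        -1.33514297e-01],
       [ 0.00000000e+00,  0.00000000e+00,  0.00000000e+00,
         1.00000000e+00]])}
```

View pics/top.png

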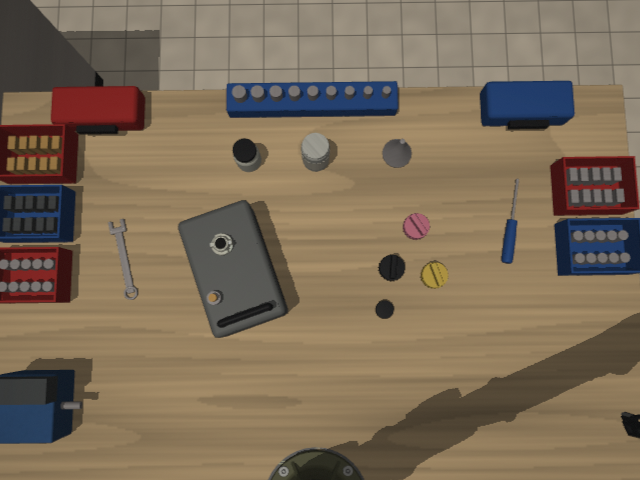

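View pics/scene.png

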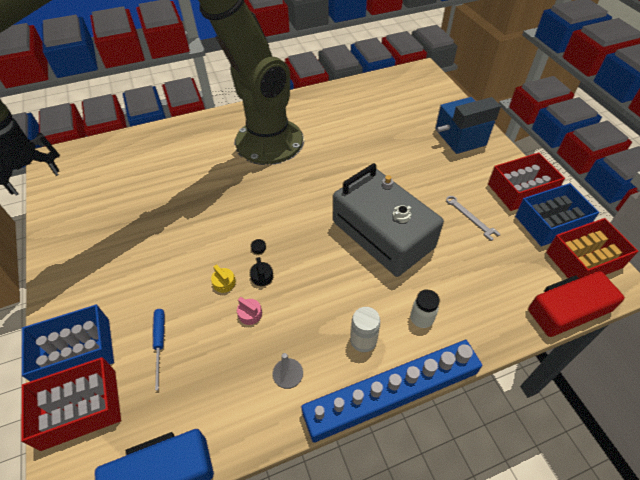

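Top view: candidates are the black barred cap (392,267), pink (416,226), yellow (435,275), and the plain black cap (385,309). The black one with a bar is the target. The neck is at (221,244) in the top view and (402,214) in the scene view. Next I'll measure and check close crops.

```bash
python3 - <<'E'
from h import *
T=cv2.imread("pics/top.png");S=cv2.imread("pics/scene.png")
def z(im,x,y,w,h,k): return cv2.resize(im[y:y+h,x:x+w],(w*k,h*k),interpolation=cv2.INTER_CUBIC)
a=z(T,362,237,60,90,6)[:540]; a=cv2.resize(a,(200,300)); 
A=z(T,370,245,45,45,6);B=z(S,238,250,45,45,6);C=z(T,199,222,45,45,6);D=z(S,380,192,45,45,6)
cv2.imwrite("pics/crop.png",np.vstack([np.hstack([A,B]),np.hstack([C,D])]))
for p in [(392,267),(385,309),(435,275),(416,226)]: print(p,ray("top",p,.03)[:2].round(3))
print("neck",ray("top",(221,244),.155)[:2].round(4),ray("scene",(402,211),.155)[:2].round(4))
# tank mask
g=cv2.cvtColor(T,cv2.COLOR_BGR2HSV)
m=((g[...,1]<40)&(g[...,2]<130)).astype(np.uint8); m[:190]=0;m[350:]=0;m[:,:165]=0;m[:,300:]=0
m=cv2.morphologyEx(m,cv2.MORPH_OPEN,np.ones((3,3)))
c=max(cv2.findContours(m,0,2)[0],key=cv2.contourArea); r=cv2.minAreaRect(c)
print(r); b=np.array([ray("top",p,.125)[:2] for p in cv2.boxPoints(r)]);print(b.round(3),b.mean(0))
for i in range(4):
  d=b[(i+1)%4]-b[i];print(np.hypot(*d).round(3),np.degrees(np.arctan2(d[1],d[0])).round(1))
h=((g[...,2]<45)).astype(np.uint8);h[:290]=0;h[340:]=0;h[:,:210]=0;h[:,285:]=0
c=max(cv2.findContours(h,0,2)[0],key=cv2.contourArea); r=cv2.minAreaRect(c);print("handle",r)
b=np.array([ray("top",p,.165)[:2] for p in cv2.boxPoints(r)]);print(b.round(3),b.mean(0))
h=((g[...,2]<60)).astype(np.uint8);h[:240]=0;h[330:]=0;h[:,:365]=0;h[:,415:]=0
n,l,s,cc=cv2.connectedComponentsWithStats(h)
for i in range(1,n):
  if s[i][4]>30: print(s[i],cc[i],ray("top",cc[i],.03)[:2])
E
```

```text
(392, 267) [ 0.511 -0.179]
(385, 309) [ 0.417 -0.16 ]
(435, 275) [ 0.492 -0.275]
(416, 226) [ 0.604 -0.236]
neck [0.5513 0.187 ] [0.56   0.1843]
((231.54843139648438, 268.3998107910156), (122.38745880126953, 78.11965942382812), 70.7873306274414)
[[0.6   0.291]
 [0.654 0.135]
 [0.409 0.05 ]
 [0.358 0.202]] [0.50517226 0.16973732]
0.165 -71.0
0.259 -160.8
0.16 108.5
0.258 20.2
handle ((245.03506469726562, 314.0986328125), (8.333366394042969, 58.79419708251953), 70.42687225341797)
[[0.397 0.193]
 [0.435 0.082]
 [0.419 0.077]
 [0.381 0.187]] [0.40805669 0.13503537]
[378 255  27  26 529] [391.43667297 267.34404537] [ 0.51001557 -0.17726566]
[376 300  18  18 256] [384.24609375 308.74609375] [ 0.41752873 -0.15859806]
```

View pics/crop.png

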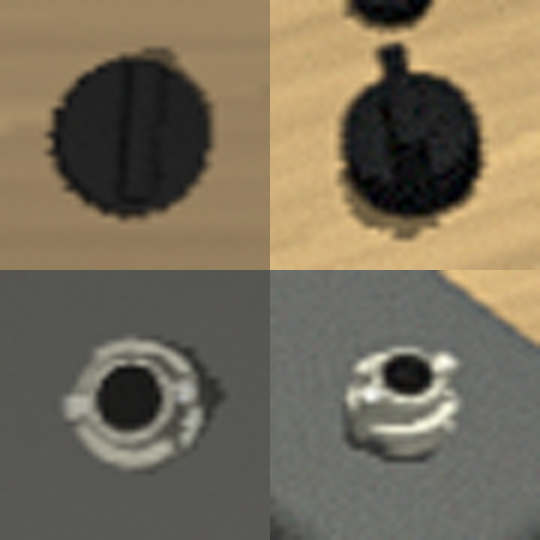

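Crop: the top row shows the black cap with its bar standing up and roughly along the image vertical, so the target is right. In the bottom row the neck bore is at top (220.7,243.2), and the tank yaw is about 20°. Now I'll move above the cap.

Call:
drive_tool([
  {"delta_pos":[0.02,0.031,0],"dr":[0,0,-0.03],"jaw":1},
  {"delta_pos":[0.02,0.031,0],"dr":[0,0,-0.03],"jaw":1},
  {"delta_pos":[0.02,0.031,0],"dr":[0,0,-0.03],"jaw":1},
  {"delta_pos":[0.02,0.031,0],"dr":[0,0,-0.03],"jaw":1},
  {"delta_pos":[0.02,0.031,0],"dr":[0,0,-0.03],"jaw":1},
  {"delta_pos":[0.02,0.031,0],"dr":[0,0,-0.03],"jaw":1},
  {"delta_pos":[0.02,0.031,0],"dr":[0,0,-0.03],"jaw":1},
])

```text
t: 0.68
tool_pos: [0.3723, -0.3884, 0.239]
tcp_rot: [-180.0, 0.0, 8.8]
ft_force: [0.8, -1.3, 0.1]
grip_width: 0.0857
```

Call:
drive_tool([
  {"delta_pos":[0.02,0.031,0],"dr":[0,0,-0.03],"jaw":1},
  {"delta_pos":[0.02,0.031,0],"dr":[0,0,-0.03],"jaw":1},
  {"delta_pos":[0.02,0.031,0],"dr":[0,0,-0.03],"jaw":1},
  {"delta_pos":[0.02,0.031,0],"dr":[0,0,-0.03],"jaw":1},
  {"delta_pos":[0.02,0.031,0],"dr":[0,0,-0.03],"jaw":1},
  {"delta_pos":[0.02,0.031,0],"dr":[0,0,-0.03],"jaw":1},
  {"delta_pos":[0.02,0.031,0],"dr":[0,0,-0.03],"jaw":1},
  {"delta_pos":[0,0,0],"dr":[0,0,0],"jaw":1},
])

```text
t: 1.35
tool_pos: [0.5155, -0.164, 0.2393]
tcp_rot: [-179.7, -0.1, -2.5]
ft_force: [-0.1, 0.9, 1.3]
grip_width: 0.0853
```

```bash
cat >> h.py <<'E'
from scipy.spatial.transform import Rotation as Ro
def wcam(s):
    M=np.array(eyes.camera_info("wrist")["mount"]);R=Ro.from_euler("xyz",s["tcp_rot"],degrees=True).as_matrix()
    return np.array(s["tool_pos"])+R@M[:3,3], R@M[:3,:3]
def wray(s,px,z):
    o,R=wcam(s);K=eyes.camera_info("wrist")["mtx"];d=R@np.linalg.inv(K)@np.array([px[0],px[1],1.]);return o+d*(z-o[2])/d[2]
def wproj(s,X):
    o,R=wcam(s);p=eyes.camera_info("wrist")["mtx"]@(R.T@(np.array(X)-o));return p[:2]/p[2]
def wshot(n):
    import json
    s=bot.sense();im=eyes.grab_frame("wrist");save(n,im);json.dump({k:np.array(v).tolist() for k,v in s.items()},open(f"pics/{n}.json","w"));return s,im
E
python3 - <<'E'
from h import *
s,im=wshot("w1");print(s["t"],s["tool_pos"],s["tcp_rot"],s["joints"].round(1))
print(wproj(s,[.511,-.178,.042]))
E
```

```text
1.35 [ 0.51551917 -0.16399043  0.23932454] [-1.79727922e+02 -1.15550417e-01 -2.53573719e+00] [ 38.3   6.4 -25.   98.    2.5  76.1 -79.7]
[332.262308   224.66242638]
```

View pics/w1.png

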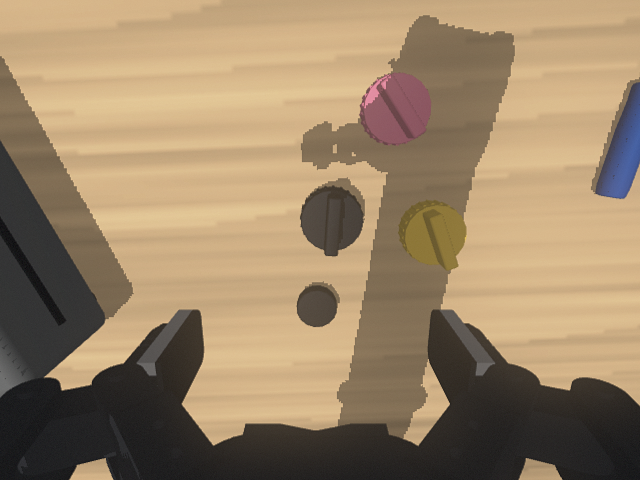

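The wrist view shows the black barred cap at (332,219) with its bar nearly vertical, the plain cap at (317,305), yellow (433,235) and pink (396,108). I'll enlarge the bar.

```bash
python3 - <<'E'
import cv2,numpy as np
im=cv2.imread("pics/w1.png")[175:265,290:375]
im=np.clip(im.astype(float)*2.2,0,255).astype(np.uint8)
cv2.imwrite("pics/w1c.png",cv2.resize(im,None,fx=6.5,fy=6.5,interpolation=cv2.INTER_CUBIC))
E
```

```text
(no output)
```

View pics/w1c.png

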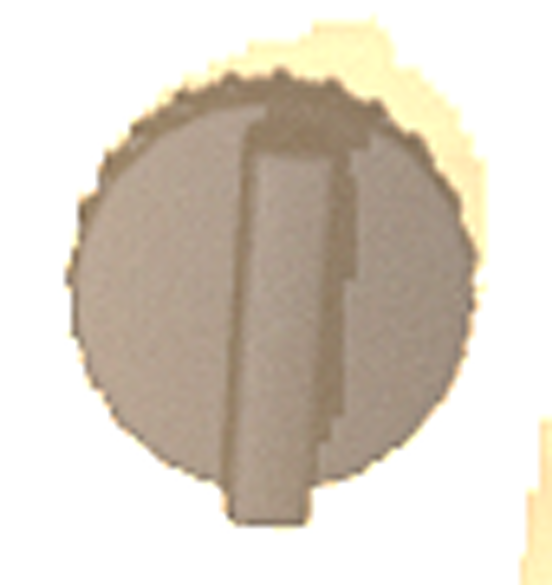

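```bash
python3 - <<'E'
from h import *
import json
s=json.load(open("pics/w1.json"))
P=[wray(s,(290+x/6.5,175+y/6.5),.055) for x,y in [(253,152),(333,154),(309,523),(230,521)]]
P=np.array(P)[:,:2];print(P.round(4),P.mean(0))
d=(P[0]+P[1]-P[2]-P[3])/2;print(np.hypot(*d),np.degrees(np.arctan2(d[1],d[0])), np.hypot(*(P[0]-P[1])))
# neck from top view, tank
N=ray("top",(220.7,243.2),.155);print(N)
s2=bot.sense();print(s2["tool_pos"],s2["tcp_rot"],s2["ft_force"],s2["ft_torque"])
E
```

```text
[[ 0.5365 -0.1755]
 [ 0.5358 -0.1858]
 [ 0.4863 -0.1813]
 [ 0.487  -0.1707]] [ 0.51142338 -0.17834805]
0.049752492547638576 -5.381767910623432 0.010291168919516867
[0.55293304 0.18764464 0.155     ]
[ 0.51368568 -0.16806202  0.23910003] [-1.79883095e+02 -1.30544635e-02 -2.66157865e+00] [-1.30993673 -1.37561929 -0.37331246] [-0.00235474  0.00702432  0.04167329]
```

Call:
drive_tool([
  {"delta_pos":[0,-0.005,-0.02],"dr":[0,0,-0.035],"jaw":-0.2},
  {"delta_pos":[0,0,-0.03],"dr":[0,0,0],"jaw":-0.2},
  {"delta_pos":[0,0,-0.03],"dr":[0,0,0],"jaw":-0.2},
  {"delta_pos":[0,0,-0.03],"dr":[0,0,0],"jaw":-0.2},
  {"delta_pos":[0,0,-0.025],"dr":[0,0,0],"jaw":-0.2},
  {"delta_pos":[0,0,0],"dr":[0,0,0],"jaw":-0.2},
  {"delta_pos":[0,0,0],"dr":[0,0,0],"jaw":-0.2},
  {"delta_pos":[0,0,0],"dr":[0,0,0],"jaw":-0.2},
], newtons=25)

```text
t: 2.07
tool_pos: [0.5125, -0.1791, 0.1057]
tcp_rot: [180.0, -0.1, -5.2]
ft_force: [0.6, -0.4, 0.5]
grip_width: 0.0341
```

```bash
python3 - <<'E'
from h import *
s,im=wshot("w2");print(s["tool_pos"],s["tcp_rot"],s["grip_width"],s["ft_force"],s["ft_torque"])
im=np.clip(im.astype(float)*2,0,255).astype(np.uint8)
save("w2b",im)
for X in([.537,-.1804,.055],[.4856,-.1757,.055]): print(wproj(s,X))
E
```

```text
[ 0.51253082 -0.17912822  0.10574456] [ 1.79959162e+02 -9.03686035e-02 -5.21268593e+00] 0.034139000262196205 [ 0.56848038 -0.36359917  0.49311217] [-0.03324957 -0.05748353  0.03243598]
[313.13555435 233.89980427]
[313.32588773 327.51956849]
```

View pics/w2b.png

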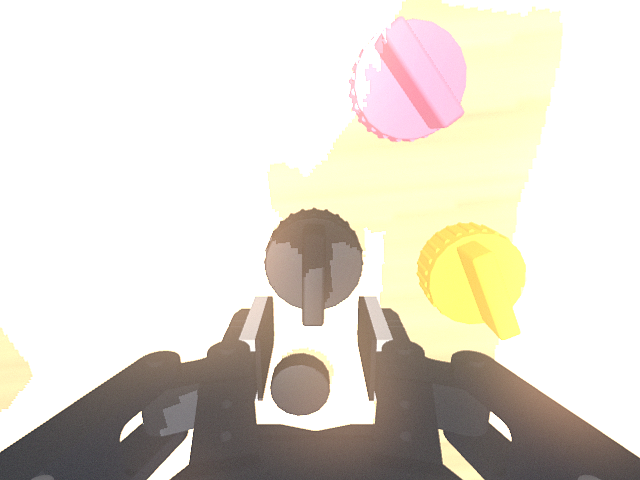

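The view shows the bar centred between the jaws (col 313, jaw mid about 315) and aligned with them. I'll descend and grip.

Call:
drive_tool([
  {"delta_pos":[0,0,-0.02],"dr":[0,0,0],"jaw":-0.2},
  {"delta_pos":[0,0,-0.02],"dr":[0,0,0],"jaw":-0.2},
  {"delta_pos":[0,0,-0.014],"dr":[0,0,0],"jaw":-0.2},
  {"delta_pos":[0,0,-0.007],"dr":[0,0,0],"jaw":-0.2},
  {"delta_pos":[0,0,0],"dr":[0,0,0],"jaw":-0.2},
  {"delta_pos":[0,0,0],"dr":[0,0,0],"jaw":-0.2},
  {"delta_pos":[0,0,0],"dr":[0,0,0],"jaw":-0.2},
])

```text
t: 2.7
tool_pos: [0.5131, -0.1787, 0.045]
tcp_rot: [179.9, -0.2, -5.2]
ft_force: [-0.6, -0.5, -0.4]
grip_width: 0.0343
```

Call:
drive_tool([
  {"delta_pos":[0,0,0],"dr":[0,0,0],"jaw":-0.6},
  {"delta_pos":[0,0,0],"dr":[0,0,0],"jaw":-0.75},
  {"delta_pos":[0,0,0],"dr":[0,0,0],"jaw":-0.9},
  {"delta_pos":[0,0,0],"dr":[0,0,0],"jaw":-1},
  {"delta_pos":[0,0,0],"dr":[0,0,0],"jaw":-1},
  {"delta_pos":[0,0,0],"dr":[0,0,0],"jaw":-1},
  {"delta_pos":[0,0,0],"dr":[0,0,0],"jaw":-1},
], newtons=25)

```text
t: 3.28
tool_pos: [0.5127, -0.1785, 0.0445]
tcp_rot: [180.0, -0.1, -5.2]
ft_force: [-0.6, -0.4, 5.9]
grip_width: 0.0117
```

Call:
drive_tool([
  {"delta_pos":[0,0,0.008],"dr":[0,0,0],"jaw":-1},
  {"delta_pos":[0,0,0.02],"dr":[0,0,0],"jaw":-1},
  {"delta_pos":[0,0,0.033],"dr":[0,0,0],"jaw":-1},
  {"delta_pos":[0,0,0.033],"dr":[0,0,0],"jaw":-1},
  {"delta_pos":[0,0,0.033],"dr":[0,0,0],"jaw":-1},
  {"delta_pos":[0,0,0.033],"dr":[0,0,0],"jaw":-1},
  {"delta_pos":[0,0,0.033],"dr":[0,0,0],"jaw":-1},
  {"delta_pos":[0,0,0.033],"dr":[0,0,0],"jaw":-1},
])

```text
t: 3.95
tool_pos: [0.5112, -0.1779, 0.2709]
tcp_rot: [180.0, 0.0, -5.2]
ft_force: [0.5, -0.9, -2.3]
grip_width: 0.0113
```

Call:
drive_tool([
  {"delta_pos":[-0.002,0.02,0],"dr":[0,0,0.03],"jaw":-1},
  {"delta_pos":[-0.002,0.025,0],"dr":[0,0,0.03],"jaw":-1},
  {"delta_pos":[-0.002,0.025,0],"dr":[0,0,0.03],"jaw":-1},
  {"delta_pos":[-0.002,0.025,0],"dr":[0,0,0.03],"jaw":-1},
  {"delta_pos":[-0.002,0.025,0],"dr":[0,0,0.03],"jaw":-1},
  {"delta_pos":[-0.002,0.025,0],"dr":[0,0,0.03],"jaw":-1},
  {"delta_pos":[-0.002,0.025,0],"dr":[0,0,0.03],"jaw":-1},
  {"delta_pos":[-0.002,0.025,0],"dr":[0,0,0.03],"jaw":-1},
])

```text
t: 4.62
tool_pos: [0.4952, 0.0197, 0.269]
tcp_rot: [180.0, 0.0, 8.8]
ft_force: [0.2, 0.3, -1.5]
grip_width: 0.0116
```

Call:
drive_tool([
  {"delta_pos":[-0.003,0.025,0],"dr":[0,0,0.03],"jaw":-1},
  {"delta_pos":[-0.003,0.025,0],"dr":[0,0,0.03],"jaw":-1},
  {"delta_pos":[-0.003,0.025,0],"dr":[0,0,0.03],"jaw":-1},
  {"delta_pos":[-0.003,0.025,0],"dr":[0,0,0.03],"jaw":-1},
  {"delta_pos":[-0.003,0.025,0],"dr":[0,0,0.03],"jaw":-1},
  {"delta_pos":[-0.003,0.02,0],"dr":[0,0,0.05],"jaw":-1},
  {"delta_pos":[0,0,0],"dr":[0,0,0],"jaw":-1},
  {"delta_pos":[0,0,0],"dr":[0,0,0],"jaw":-1},
])

```text
t: 5.28
tool_pos: [0.4773, 0.1638, 0.2694]
tcp_rot: [180.0, 0.0, 20.3]
ft_force: [0.7, -1.7, -1.6]
grip_width: 0.0117
```

```bash
python3 - <<'E'
from h import *
s,im=wshot("w3");print(s["tool_pos"],s["tcp_rot"],s["grip_width"],s["ft_force"],s["ft_torque"],s["joints"].round(1))
p=wproj(s,[.553,.1876,.155]);print(p)
x,y=(p-40).astype(int).clip(0)
z=cv2.resize(im[y:y+80,x:x+80],(480,480),interpolation=cv2.INTER_CUBIC); print(x,y)
save("w3m",np.hstack([cv2.resize(im,(320,240)),np.zeros((240,0,3),np.uint8)]) if 0 else np.hstack([cv2.copyMakeBorder(cv2.resize(im,(320,240)),0,240,0,0,0),z]))
E
```

```text
[0.47729474 0.16377156 0.26935958] [1.79996592e+02 8.05807248e-03 2.03146425e+01] 0.011698590788941688 [ 0.66342034 -1.67257657 -1.56214764] [-0.03435546  0.02414083  0.04770341] [ 20.6   1.7 -42.9  99.5   1.2  79.3 -92.3]
[321.15551232 122.20004814]
281 82
```

View pics/w3m.png

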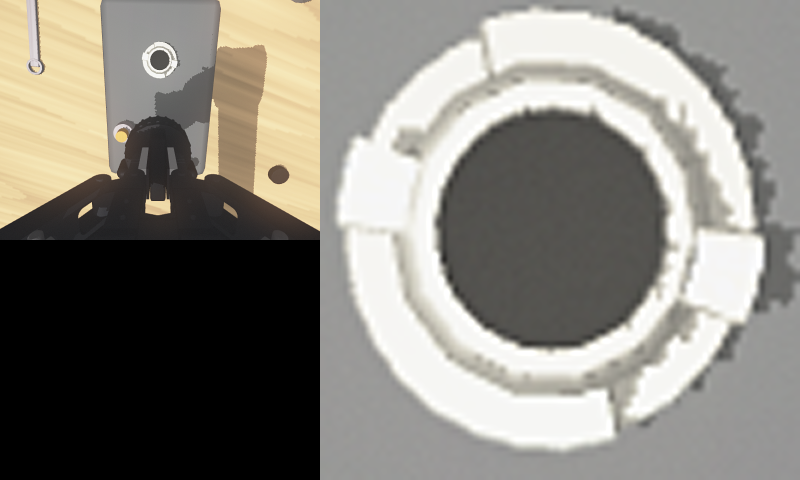

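The wrist view shows the neck ring in the enlargement. The bore is centred at about (319.7,119.8) full-frame. The tank's sides are symmetric about the image vertical, so the bar is in line. The slot gap looks to be at the upper left, about 40° counter-clockwise, and is followed by a raised stop.

```bash
python3 - <<'E'
from h import *
import json
s=json.load(open("pics/w3.json"));im=cv2.imread("pics/w3.png",0)
m=(im[82:162,281:361]<120).astype(np.uint8);n,l,st,c=cv2.connectedComponentsWithStats(m)
i=l[38,38];print(st[i],c[i]);p=c[i]+[281,82]
k=max(cv2.findContours((l==i).astype(np.uint8),0,1)[0],key=cv2.contourArea);e=cv2.fitEllipse(k);print(e)
print(wray(s,np.array(e[0])+[281,82],.155),wray(s,np.array(e[0])+[281+e[1][0]/2,82],.155))
n=bot.sense();print(n["tool_pos"],n["tcp_rot"],n["ft_torque"])
# bar side in gripper: 
for x in(0,.026,-.026): print(wproj(s,np.array(s["tool_pos"])+[x*np.cos(.354),x*np.sin(.354),0.0105]))
# tank long edges in wrist image
E
```

```text
[  19   18   39   40 1189] [38.08746846 37.79814971]
((38.087764739990234, 37.790042877197266), (36.9769172668457, 39.087989807128906), 1.3860371112823486)
[0.55388155 0.18929086 0.155     ] [0.55783188 0.17860173 0.155     ]
[0.47776728 0.16207115 0.26921167] [1.79965445e+02 2.46592053e-02 2.01396120e+01] [-0.0599585  -0.05049829  0.01710435]
[314.66664296 340.913484  ]
[314.62745732 273.15204875]
[314.70192128 401.91821228]
```

Call:
drive_tool([
  {"delta_pos":[0.015,0.005,0],"dr":[0,0,0],"jaw":-1},
  {"delta_pos":[0.0207,0.007,0],"dr":[0,0,0],"jaw":-1},
  {"delta_pos":[0.02,0.007,0],"dr":[0,0,0],"jaw":-1},
  {"delta_pos":[0.015,0.006,0],"dr":[0,0,0],"jaw":-1},
  {"delta_pos":[0.006,0.002,0],"dr":[0,0,0],"jaw":-1},
  {"delta_pos":[0,0,-0.02],"dr":[0,0,0],"jaw":-1},
  {"delta_pos":[0,0,-0.025],"dr":[0,0,0],"jaw":-1},
  {"delta_pos":[0,0,-0.015],"dr":[0,0,0],"jaw":-1},
])

```text
t: 6.0
tool_pos: [0.5539, 0.187, 0.207]
tcp_rot: [180.0, 0.2, 19.9]
ft_force: [-0.1, -1.1, -2.3]
grip_width: 0.0113
```

Call:
drive_tool([
  {"delta_pos":[0,0,0],"dr":[0,0,0],"jaw":-1},
  {"delta_pos":[0,0,0],"dr":[0,0,0],"jaw":-1},
  {"delta_pos":[0,0,0],"dr":[0,0,0],"jaw":-1},
])

```text
t: 6.25
tool_pos: [0.5552, 0.1884, 0.2106]
tcp_rot: [180.0, -0.1, 20.0]
ft_force: [-0.7, -0.5, -0.3]
grip_width: 0.011
```

```bash
python3 - <<'E'
from h import *
s=bot.sense();print(s["tool_pos"],s["tcp_rot"],s["ft_force"],s["ft_torque"])
S=eyes.grab_frame("scene");T=eyes.grab_frame("top")
z=lambda im,p,r,k:cv2.resize(im[int(p[1])-r:int(p[1])+r,int(p[0])-r:int(p[0])+r],(k,k),interpolation=cv2.INTER_CUBIC)
g=lambda a:np.clip(a.astype(float)*1.6,0,255).astype(np.uint8)
p=proj("scene",[.5535,.1885,.165]);q=proj("top",[.5535,.1885,.18]);print(p,q)
save("pl",g(np.hstack([z(S,p,35,400),z(T,q,35,400)])))
E
```

```text
[0.55517815 0.18840181 0.21055379] [ 1.79970666e+02 -7.90885485e-02  1.99977232e+01] [-0.73793018 -0.49950648 -0.30889879] [ 0.03184986 -0.01975119 -0.03513459]
[402.81378469 205.95716075] [218.16387923 241.36301293]
```

View pics/pl.png

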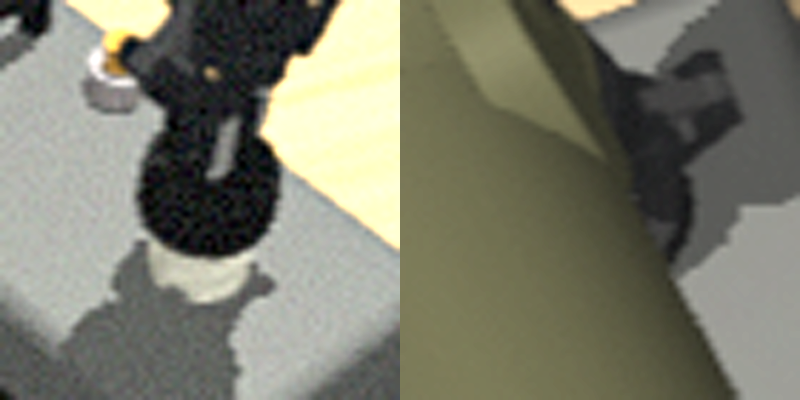

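The left view shows the cap centred just above the white neck; in the top view the arm hides it. I'll lower it gently.

Call:
drive_tool([
  {"delta_pos":[0,0,-0.006],"dr":[0,0,0],"jaw":-1},
  {"delta_pos":[0,0,-0.005],"dr":[0,0,0],"jaw":-1},
  {"delta_pos":[0,0,-0.003],"dr":[0,0,0],"jaw":-1},
  {"delta_pos":[0,0,0],"dr":[0,0,0],"jaw":-1},
  {"delta_pos":[0,0,0],"dr":[0,0,0],"jaw":-1},
])

```text
t: 6.77
tool_pos: [0.5544, 0.1887, 0.1951]
tcp_rot: [-180.0, 0.0, 20.0]
ft_force: [-0.2, -0.2, -1.1]
grip_width: 0.0114
```

Call:
drive_tool([
  {"delta_pos":[0,0,-0.001],"dr":[0,0,0],"jaw":-1},
  {"delta_pos":[0,0,-0.001],"dr":[0,0,0],"jaw":-1},
  {"delta_pos":[0,0,-0.001],"dr":[0,0,0],"jaw":-1},
  {"delta_pos":[0,0,0],"dr":[0,0,0],"jaw":-1},
])

```text
t: 7.1
tool_pos: [0.5547, 0.1888, 0.1922]
tcp_rot: [-180.0, -0.0, 20.0]
ft_force: [0.6, 0.4, -1.8]
grip_width: 0.0114
```

Call:
drive_tool([
  {"delta_pos":[0,0,-0.001],"dr":[0,0,0],"jaw":-1},
  {"delta_pos":[0,0,-0.001],"dr":[0,0,0],"jaw":-1},
  {"delta_pos":[0,0,0],"dr":[0,0,0],"jaw":-1},
])

```text
t: 7.35
tool_pos: [0.5547, 0.1888, 0.1902]
tcp_rot: [180.0, -0.0, 20.0]
ft_force: [1.3, 0.1, -1.3]
grip_width: 0.0114
```

Call:
drive_tool([
  {"delta_pos":[0,0,-0.001],"dr":[0,0,0],"jaw":-1},
  {"delta_pos":[0,0,0],"dr":[0,0,0],"jaw":-1},
])

```text
t: 7.52
tool_pos: [0.5548, 0.1888, 0.1899]
tcp_rot: [180.0, -0.0, 20.0]
ft_force: [-0.9, -0.9, 1.4]
grip_width: 0.0115
```

Call:
drive_tool([
  {"delta_pos":[0,0,-0.001],"dr":[0,0,0],"jaw":-1},
  {"delta_pos":[0,0,0],"dr":[0,0,0],"jaw":-1},
])

```text
t: 7.68
tool_pos: [0.5549, 0.1889, 0.1898]
tcp_rot: [180.0, -0.1, 20.0]
ft_force: [-2.0, -1.8, 6.1]
grip_width: 0.0116
```

Call:
drive_tool([
  {"delta_pos":[0,0,-0.001],"dr":[0,0,0],"jaw":-1},
  {"delta_pos":[0,0,0],"dr":[0,0,0],"jaw":-1},
])

```text
t: 7.85
tool_pos: [0.555, 0.189, 0.1897]
tcp_rot: [179.9, -0.1, 20.0]
ft_force: [-2.4, -0.3, 10.7]
grip_width: 0.0115
```

Contact came at TCP 0.190, so the bar is at about 0.187 and the cap is resting on the ribs. I'll relieve the push and open to slack.

Call:
drive_tool([
  {"delta_pos":[0,0,0.003],"dr":[0,0,0],"jaw":-1},
  {"delta_pos":[0,0,0],"dr":[0,0,0],"jaw":-0.8},
  {"delta_pos":[0,0,0],"dr":[0,0,0],"jaw":-0.63},
  {"delta_pos":[0,0,0],"dr":[0,0,0],"jaw":-0.63},
  {"delta_pos":[0,0,0],"dr":[0,0,0],"jaw":-0.63},
  {"delta_pos":[0,0,0],"dr":[0,0,0],"jaw":-0.63},
])

```text
t: 8.35
tool_pos: [0.5544, 0.1887, 0.1901]
tcp_rot: [-180.0, 0.0, 20.0]
ft_force: [-0.4, -0.2, -0.4]
grip_width: 0.0159
```

```bash
python3 - <<'E'
from h import *
s=bot.sense();print(s["tool_pos"],s["ft_force"],s["ft_torque"],s["joints"])
save("s_rest",eyes.grab_frame("scene")); wshot("w_rest")
E
```

```text
[0.55443948 0.18869281 0.19005143] [-0.41156007 -0.17924837 -0.35372335] [-0.02875412 -0.06673635  0.0797231 ] [  14.80325065   16.90674389  -42.88987152   95.15652587   11.95837425
   72.68083411 -100.39802076]
```

Call:
drive_tool([
  {"delta_pos":[0,0,0],"dr":[0,0,0.05],"jaw":-0.63},
  {"delta_pos":[0,0,0],"dr":[0,0,0.05],"jaw":-0.63},
  {"delta_pos":[0,0,0],"dr":[0,0,0.05],"jaw":-0.63},
  {"delta_pos":[0,0,0],"dr":[0,0,0.05],"jaw":-0.63},
  {"delta_pos":[0,0,0],"dr":[0,0,0.05],"jaw":-0.63},
  {"delta_pos":[0,0,0],"dr":[0,0,0.05],"jaw":-0.63},
  {"delta_pos":[0,0,0],"dr":[0,0,0.05],"jaw":-0.63},
  {"delta_pos":[0,0,0],"dr":[0,0,0.05],"jaw":-0.63},
])

```text
t: 9.12
tool_pos: [0.5549, 0.1889, 0.1908]
tcp_rot: [180.0, -0.0, 43.1]
ft_force: [-0.3, -0.2, 2.4]
grip_width: 0.0155
```

```bash
python3 - <<'E'
from h import *
s=bot.sense();print(s["tool_pos"],s["tcp_rot"],s["ft_force"],s["ft_torque"],s["joints"])
E
```

```text
[0.55489728 0.1888602  0.19077542] [ 1.79975479e+02 -4.00413517e-02  4.30921425e+01] [-0.31290904 -0.24813366  2.36675827] [ 0.02558173 -0.00018621 -0.03964948] [ 17.52688618  17.72394831 -46.40889788  95.02001351  13.34752805
  72.95098879 -78.36641882]
```

Call:
drive_tool([
  {"delta_pos":[0,0,0],"dr":[0,0,0.05],"jaw":-0.63},
  {"delta_pos":[0,0,0],"dr":[0,0,0.05],"jaw":-0.63},
  {"delta_pos":[0,0,0],"dr":[0,0,0.05],"jaw":-0.63},
  {"delta_pos":[0,0,0],"dr":[0,0,0.05],"jaw":-0.63},
])

```text
t: 9.45
tool_pos: [0.555, 0.1889, 0.191]
tcp_rot: [180.0, -0.1, 54.6]
ft_force: [-0.2, 0.4, 3.4]
grip_width: 0.0156
```

```bash
python3 - <<'E'
from h import *
s=bot.sense();print(s["tool_pos"],s["tcp_rot"],s["ft_force"],s["ft_torque"],s["joints"])
A=cv2.imread("pics/s_rest.png")[:,:,::-1];B=eyes.grab_frame("scene");save("s_b",B)
g=lambda a:cv2.resize(np.clip(a[180:235,370:435].astype(float)*1.6,0,255).astype(np.uint8),(390,330),interpolation=cv2.INTER_CUBIC)
s,W=wshot("w_b");W0=cv2.imread("pics/w_rest.png")[:,:,::-1]
h=lambda a:np.clip(cv2.resize(a[180:440,190:440],(280,291))[:,:].astype(float)*1.8,0,255).astype(np.uint8)
save("cmp",np.vstack([np.hstack([g(A),g(B)]),cv2.copyMakeBorder(np.hstack([h(W0),h(W)]),0,0,0,220,0)])[:600])
E
```

```text
[0.55503344 0.18891231 0.19096535] [ 1.79952520e+02 -5.11522910e-02  5.45514006e+01] [-0.17183973  0.42179207  3.43844814] [-0.02449027 -0.04680706 -0.04989572] [ 18.91432608  18.20270192 -48.2376554   94.96385085  14.11445357
  73.10803204 -67.46973654]
```

View pics/cmp.png

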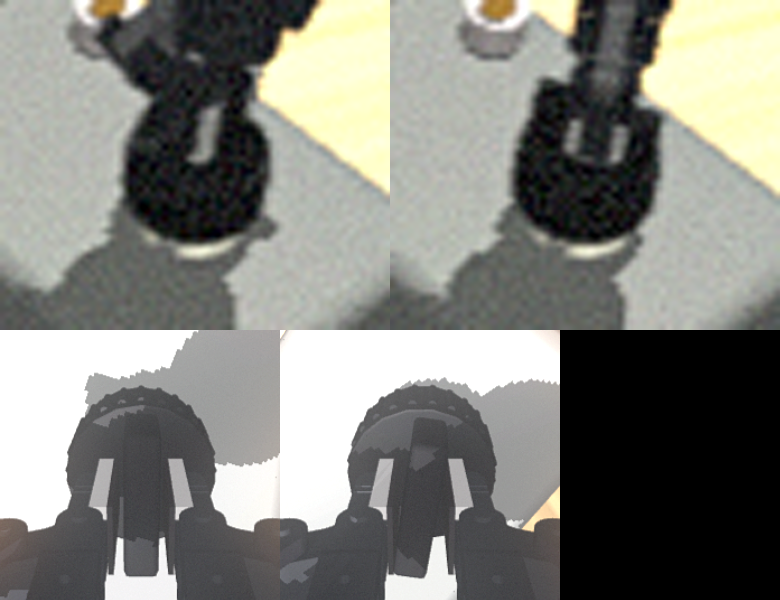

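The cap follows the wrist with about 10° of play and has not dropped yet; the white sliver under the rim is unchanged. I'll lift the fingers 2 mm and go on turning.

Call:
drive_tool([
  {"delta_pos":[0,0,0.002],"dr":[0,0,0],"jaw":-0.63},
  {"delta_pos":[0,0,0],"dr":[0,0,0.04],"jaw":-0.63},
  {"delta_pos":[0,0,0],"dr":[0,0,0.04],"jaw":-0.63},
  {"delta_pos":[0,0,0],"dr":[0,0,0],"jaw":-0.63},
])

```text
t: 9.88
tool_pos: [0.5545, 0.1888, 0.1923]
tcp_rot: [-180.0, 0.0, 59.0]
ft_force: [-0.2, -0.0, -0.4]
grip_width: 0.0156
```

Call:
drive_tool([
  {"delta_pos":[0,0,0],"dr":[0,0,0.04],"jaw":-0.63},
  {"delta_pos":[0,0,0],"dr":[0,0,0.04],"jaw":-0.63},
  {"delta_pos":[0,0,0],"dr":[0,0,0],"jaw":-0.63},
])

```text
t: 10.13
tool_pos: [0.5545, 0.1888, 0.1923]
tcp_rot: [-180.0, 0.0, 63.5]
ft_force: [0.3, -0.4, -0.8]
grip_width: 0.0157
```

```bash
cat > c.py <<'E'
from h import *
import sys
n=sys.argv[1]
s=bot.sense();print(s["t"],s["tool_pos"],s["tcp_rot"],s["ft_force"],s["ft_torque"],s["joints"].round(1))
B=eyes.grab_frame("scene");save("s_"+n,B);wshot("w_"+n)
g=cv2.cvtColor(B,cv2.COLOR_RGB2HSV)
# white neck pixels visible below the cap
for f in ("s_rest","s_b","s_"+n):
    im=cv2.imread(f"pics/{f}.png");r=im[205:232,385:425].min(2);print(f,"white px",(r>110).sum(),"lowest dark row at col402-404",[int(np.where(im[195:240,c].max(1)<38)[0].max()+195) for c in(400,402,404)])
E
python3 c.py c
```

```text
10.1333 [0.55449648 0.18878432 0.19228818] [-1.79992155e+02  6.68591561e-03  6.35468790e+01] [ 0.34684178 -0.37219156 -0.79040657] [ 0.02958971 -0.01632533 -0.00800802] [ 20.1  18.6 -49.7  94.8  14.7  73.5 -58.9]
s_rest white px 270 lowest dark row at col402-404 [219, 219, 219]
s_b white px 268 lowest dark row at col402-404 [219, 219, 219]
s_c white px 245 lowest dark row at col402-404 [222, 222, 222]
```

Call:
drive_tool([
  {"delta_pos":[0,0,-0.003],"dr":[0,0,0],"jaw":-0.63},
  {"delta_pos":[0,0,-0.003],"dr":[0,0,0],"jaw":-0.63},
  {"delta_pos":[0,0,-0.003],"dr":[0,0,0],"jaw":-0.63},
  {"delta_pos":[0,0,0],"dr":[0,0,0],"jaw":-0.63},
  {"delta_pos":[0,0,0],"dr":[0,0,0],"jaw":-0.63},
])

```text
t: 10.65
tool_pos: [0.5543, 0.1887, 0.1829]
tcp_rot: [-180.0, 0.0, 63.6]
ft_force: [-0.7, 0.7, -0.2]
grip_width: 0.0162
```

```bash
python3 c.py d; python3 - <<'E'
from h import *
for z in(.145,.1365,.132): print(proj("scene",[.582,.184,z]))
f=lambda n,a,b:np.clip(cv2.imread(f"pics/{n}.png")[a].astype(float)*1.6,0,255).astype(np.uint8)
S=(slice(180,235),slice(370,435));W=(slice(150,450),slice(170,460))
a=[cv2.resize(f(n,S,0),(390,330),interpolation=2) for n in("s_b","s_d")]
b=[cv2.resize(f(n,W,0),(260,269)) for n in("w_rest","w_b","w_d")]
cv2.imwrite("pics/cmp2.png",np.vstack([np.hstack(a),np.hstack(b)]))
E
```

```text
10.65 [0.5543288  0.18867344 0.18292366] [-1.79969196e+02  2.84139565e-02  6.35768606e+01] [-0.7355919   0.68177871 -0.15188109] [ 0.01461981  0.00086022 -0.00327797] [ 19.9  19.  -49.6  95.5  15.   72.5 -59.1]
s_rest white px 270 lowest dark row at col402-404 [219, 219, 219]
s_b white px 268 lowest dark row at col402-404 [219, 219, 219]
s_d white px 271 lowest dark row at col402-404 [222, 222, 222]
[405.52257787 219.99912246]
[405.07158894 222.23681765]
[404.83500408 223.41069302]
```

View pics/cmp2.png

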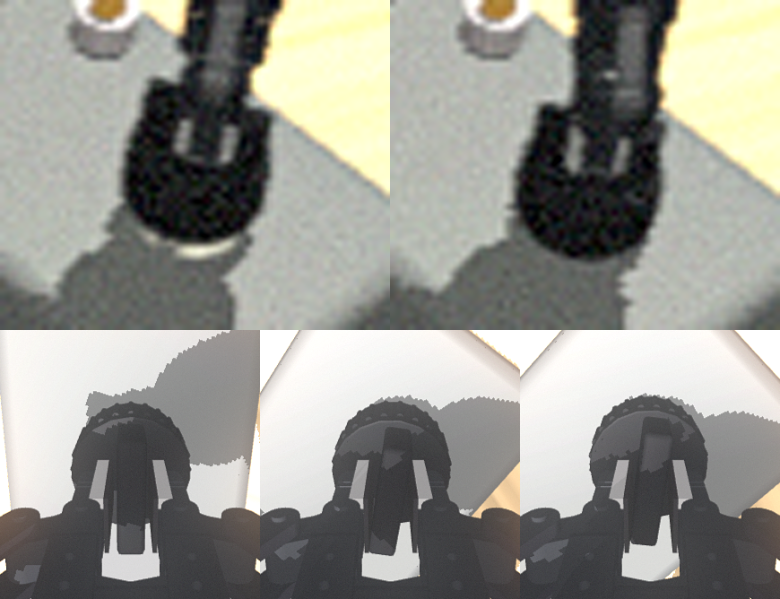

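The drop is confirmed: the rim covers the neck and moved down 3 px, matching the predicted drop, and lowering the fingers met no force. Now I'll turn clockwise, following the descent.

Call:
drive_tool([
  {"delta_pos":[0,0,0],"dr":[0,0,-0.06],"jaw":-0.63},
  {"delta_pos":[0,0,0],"dr":[0,0,-0.06],"jaw":-0.63},
  {"delta_pos":[0,0,0],"dr":[0,0,-0.06],"jaw":-0.63},
  {"delta_pos":[0,0,0],"dr":[0,0,-0.06],"jaw":-0.63},
  {"delta_pos":[0,0,0],"dr":[0,0,-0.06],"jaw":-0.63},
  {"delta_pos":[0,0,0],"dr":[0,0,-0.05],"jaw":-0.63},
  {"delta_pos":[0,0,0],"dr":[0,0,-0.05],"jaw":-0.63},
  {"delta_pos":[0,0,0],"dr":[0,0,-0.05],"jaw":-0.63},
])

```text
t: 11.42
tool_pos: [0.5547, 0.1888, 0.1835]
tcp_rot: [180.0, -0.0, 37.7]
ft_force: [0.2, -0.3, 0.0]
grip_width: 0.0157
```

```bash
python3 c.py e
```

```text
11.4167 [0.5547011  0.18881671 0.18353794] [ 1.79985328e+02 -1.82062947e-02  3.76566159e+01] [ 0.15141669 -0.34827418  0.03171815] [-0.03184183  0.01806483 -0.0103671 ] [ 16.7  17.8 -45.3  95.6  13.2  72.2 -83.7]
s_rest white px 270 lowest dark row at col402-404 [219, 219, 219]
s_b white px 268 lowest dark row at col402-404 [219, 219, 219]
s_e white px 273 lowest dark row at col402-404 [223, 223, 223]
```

Call:
drive_tool([
  {"delta_pos":[0,0,-0.0002],"dr":[0,0,-0.05],"jaw":-0.63},
  {"delta_pos":[0,0,-0.0002],"dr":[0,0,-0.05],"jaw":-0.63},
  {"delta_pos":[0,0,-0.0002],"dr":[0,0,-0.05],"jaw":-0.63},
  {"delta_pos":[0,0,-0.0002],"dr":[0,0,-0.05],"jaw":-0.63},
  {"delta_pos":[0,0,-0.0002],"dr":[0,0,-0.05],"jaw":-0.63},
  {"delta_pos":[0,0,-0.0002],"dr":[0,0,-0.05],"jaw":-0.63},
])

```text
t: 12.02
tool_pos: [0.5546, 0.1887, 0.1823]
tcp_rot: [180.0, 0.0, 20.6]
ft_force: [-0.2, 0.2, 0.0]
grip_width: 0.0157
```

```bash
python3 c.py f
```

```text
12.0167 [0.5546083  0.18867783 0.18230504] [1.79986675e+02 1.33348908e-03 2.05623165e+01] [-0.2458967   0.24169065  0.0039299 ] [-0.03258837  0.06806573 -0.00778107] [  14.6   17.2  -42.7   95.7   12.2   71.8 -100.1]
s_rest white px 270 lowest dark row at col402-404 [219, 219, 219]
s_b white px 268 lowest dark row at col402-404 [219, 219, 219]
s_f white px 272 lowest dark row at col402-404 [223, 223, 223]
```

Call:
drive_tool([
  {"delta_pos":[0,0,-0.0002],"dr":[0,0,-0.05],"jaw":-0.63},
  {"delta_pos":[0,0,-0.0002],"dr":[0,0,-0.05],"jaw":-0.63},
  {"delta_pos":[0,0,-0.0002],"dr":[0,0,-0.05],"jaw":-0.63},
  {"delta_pos":[0,0,-0.0002],"dr":[0,0,-0.05],"jaw":-0.63},
  {"delta_pos":[0,0,-0.0002],"dr":[0,0,-0.05],"jaw":-0.63},
  {"delta_pos":[0,0,-0.0002],"dr":[0,0,-0.05],"jaw":-0.63},
])

```text
t: 12.62
tool_pos: [0.5546, 0.1888, 0.1811]
tcp_rot: [180.0, -0.0, 3.4]
ft_force: [-0.6, -0.4, 0.5]
grip_width: 0.0161
```

```bash
python3 c.py g; python3 -c "
from h import *;print(bot.sense()['joint_efforts'])"
```

```text
12.6167 [0.55460255 0.18879261 0.1810589 ] [ 1.79997151e+02 -1.13054132e-03  3.44039686e+00] [-0.57744121 -0.39950462  0.46641247] [-0.04112751  0.05994288 -0.02017398] [  12.6   16.7  -40.1   95.8   11.3   71.5 -116.5]
s_rest white px 270 lowest dark row at col402-404 [219, 219, 219]
s_b white px 268 lowest dark row at col402-404 [219, 219, 219]
s_g white px 238 lowest dark row at col402-404 [223, 223, 223]
[-4.53649450e-02 -3.94347596e+01 -5.62192038e+00 -2.98584795e+01
 -1.80282448e-03  7.67788268e-03 -3.92903443e-01]
```

Call:
drive_tool([
  {"delta_pos":[0,0,-0.0002],"dr":[0,0,-0.05],"jaw":-0.63},
  {"delta_pos":[0,0,-0.0002],"dr":[0,0,-0.05],"jaw":-0.63},
  {"delta_pos":[0,0,-0.0002],"dr":[0,0,-0.05],"jaw":-0.63},
  {"delta_pos":[0,0,-0.0002],"dr":[0,0,-0.05],"jaw":-0.63},
])

```text
t: 13.05
tool_pos: [0.5545, 0.1888, 0.1802]
tcp_rot: [180.0, 0.0, -8.0]
ft_force: [-0.8, -0.0, 0.3]
grip_width: 0.0155
```

```bash
python3 c.py i; python3 -c "
from h import *;print(bot.sense()['joint_efforts'])"
```

```text
13.05 [0.55453123 0.18882686 0.18017214] [ 1.80000000e+02  8.82393764e-03 -7.98012835e+00] [-8.03802017e-01 -3.41948756e-04  2.82048548e-01] [-0.00115498  0.07775315  0.03952005] [  11.3   16.5  -38.5   96.    10.7   71.3 -127.5]
s_rest white px 270 lowest dark row at col402-404 [219, 219, 219]
s_b white px 268 lowest dark row at col402-404 [219, 219, 219]
s_i white px 213 lowest dark row at col402-404 [223, 223, 223]
[-5.23672812e-02 -3.97230577e+01 -5.32674819e+00 -2.98759156e+01
 -1.48333995e-03  5.64644026e-03 -3.92450290e-01]
```

Call:
drive_tool([
  {"delta_pos":[0,0,-0.0002],"dr":[0,0,-0.04],"jaw":-0.63},
  {"delta_pos":[0,0,-0.0002],"dr":[0,0,-0.04],"jaw":-0.63},
  {"delta_pos":[0,0,-0.0001],"dr":[0,0,-0.04],"jaw":-0.63},
])

```text
t: 13.4
tool_pos: [0.5547, 0.1888, 0.1797]
tcp_rot: [-180.0, -0.0, -14.8]
ft_force: [-0.2, 0.2, 0.3]
grip_width: 0.0157
```

```bash
python3 c.py j|head -1; python3 - <<'E'
from h import *
print(bot.sense()['joint_efforts'][6])
W=(slice(150,450),slice(170,460))
f=lambda n:np.clip(cv2.imread(f"pics/{n}.png")[W].astype(float)*1.8,0,255).astype(np.uint8)
a=[cv2.resize(f(n),(390,300)) for n in("w_e","w_g","w_i","w_j")]
cv2.imwrite("pics/cmp3.png",np.vstack([np.hstack(a[:2]),np.hstack(a[2:])]))
E
```

```text
13.4 [0.55467233 0.18878113 0.17971071] [-1.79995393e+02 -7.46774613e-03 -1.48064761e+01] [-0.23013742  0.15979737  0.3022545 ] [ 0.02015421  0.04688562 -0.04299004] [  10.5   16.3  -37.5   96.    10.4   71.2 -134.1]
-0.31113761477172375
```

View pics/cmp3.png

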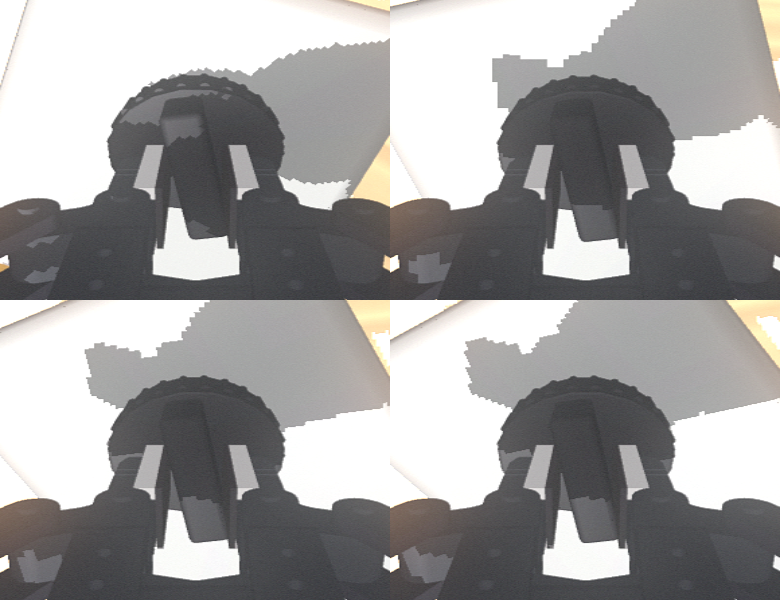

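In all four frames the bar lags against the jaws by the same amount, so the cap is turning with the wrist. I'll go on towards the stop.

Call:
drive_tool([
  {"delta_pos":[0,0,-0.0002],"dr":[0,0,-0.04],"jaw":-0.63},
  {"delta_pos":[0,0,-0.0001],"dr":[0,0,-0.04],"jaw":-0.63},
])

```text
t: 13.67
tool_pos: [0.5546, 0.1888, 0.1794]
tcp_rot: [180.0, 0.0, -19.4]
ft_force: [0.3, 0.5, 0.2]
grip_width: 0.0158
```

```bash
cat > q.py <<'E'
from h import *
s=bot.sense();print(s["tcp_rot"][2],s["ft_torque"],s["joint_efforts"][6],s["joints"][[2,6]])
E
python3 q.py
```

```text
-19.38367357125711 [0.00056955 0.00595382 0.02224814] 0.5087478272616863 [ -36.89803096 -138.51901654]
```

Call:
drive_tool([
  {"delta_pos":[0,0,-0.0001],"dr":[0,0,-0.04],"jaw":-0.63},
  {"delta_pos":[0,0,0],"dr":[0,0,-0.02],"jaw":-0.63},
])

```text
t: 13.83
tool_pos: [0.5546, 0.1889, 0.1794]
tcp_rot: [180.0, -0.0, -22.8]
ft_force: [-0.6, -0.1, 1.2]
grip_width: 0.016
```

```bash
python3 q.py
```

```text
-22.81436799861076 [-0.05999647  0.09219     0.17087414] -0.19112891983240843 [ -36.41994929 -141.84061025]
```

Call:
drive_tool([
  {"delta_pos":[0,0,-0.0001],"dr":[0,0,-0.04],"jaw":-0.63},
  {"delta_pos":[0,0,0],"dr":[0,0,-0.02],"jaw":-0.63},
])

```text
t: 14.0
tool_pos: [0.5546, 0.1889, 0.1794]
tcp_rot: [180.0, -0.0, -26.2]
ft_force: [-0.1, -0.6, 1.2]
grip_width: 0.0159
```

```bash
python3 q.py
```

```text
-26.23798653980983 [-0.14541889 -0.15849316  0.58798361] -0.5800713412463665 [ -35.9527735 -145.1638541]
```

Torque rose 0.02 → 0.17 → 0.59 N m, so that is the stop, still under 0.7. I'll back off at once and check.

Call:
drive_tool([
  {"delta_pos":[0,0,0],"dr":[0,0,0.06],"jaw":-0.63},
  {"delta_pos":[0,0,0],"dr":[0,0,0.06],"jaw":-0.63},
  {"delta_pos":[0,0,0],"dr":[0,0,0.04],"jaw":-0.63},
  {"delta_pos":[0,0,0],"dr":[0,0,0],"jaw":-0.63},
])

```text
t: 14.33
tool_pos: [0.5546, 0.1887, 0.179]
tcp_rot: [180.0, 0.0, -17.1]
ft_force: [-0.1, -0.6, -0.1]
grip_width: 0.016
```

```bash
python3 q.py; python3 c.py k|tail -1; python3 - <<'E'
from h import *
# height: sub-pixel bottom edge of dark cap at scene columns (dark->shadow grey)
for n in("s_b","s_c","s_e","s_g","s_j","s_k"):
    g=cv2.imread(f"pics/{n}.png").mean(2)[:,397:408].mean(1);r=np.arange(214,230);v=g[214:230]
    i=np.where(v>40)[0][0];print(n,v.round(0).astype(int).tolist(),round(r[i-1]+(40-v[i-1])/(v[i]-v[i-1]),2))
E
```

```text
-17.066377144423246 [0.00576914 0.01141627 0.01701432] 0.418656338006258 [ -37.21091219 -136.28228736]
s_k white px 195 lowest dark row at col402-404 [223, 224, 223]
s_b [15, 14, 11, 14, 10, 19, 66, 113, 95, 63, 59, 62, 65, 62, 61, 64] 219.45
s_c [18, 20, 11, 14, 14, 14, 12, 12, 28, 62, 62, 63, 64, 63, 62, 62] 222.34
s_e [17, 16, 15, 18, 17, 16, 16, 9, 13, 33, 65, 61, 63, 61, 62, 62] 223.22
s_g [16, 19, 15, 18, 14, 10, 16, 13, 17, 20, 52, 65, 63, 63, 62, 62] 223.62
s_j [15, 16, 15, 17, 15, 17, 16, 14, 13, 21, 50, 63, 63, 64, 63, 63] 223.65
s_k [14, 14, 13, 16, 15, 14, 17, 14, 15, 20, 48, 63, 63, 63, 63, 62] 223.71
```

Call:
drive_tool([
  {"delta_pos":[0,0,0],"dr":[0,0,-0.04],"jaw":-0.63},
  {"delta_pos":[0,0,0],"dr":[0,0,-0.04],"jaw":-0.63},
  {"delta_pos":[0,0,0],"dr":[0,0,-0.02],"jaw":-0.63},
  {"delta_pos":[0,0,0],"dr":[0,0,-0.02],"jaw":-0.63},
  {"delta_pos":[0,0,0],"dr":[0,0,0],"jaw":-0.63},
])

```text
t: 14.85
tool_pos: [0.5545, 0.1888, 0.1791]
tcp_rot: [180.0, 0.0, -24.1]
ft_force: [0.1, 0.4, -0.6]
grip_width: 0.016
```

```bash
python3 q.py; python3 c.py l|tail -1
```

```text
-24.071293652728052 [0.02180746 0.03369216 0.38311708] -0.5332895368337631 [ -36.22493241 -143.05620078]
s_l white px 185 lowest dark row at col402-404 [223, 223, 224]
```

Call:
drive_tool([
  {"delta_pos":[0,0,0],"dr":[0,0,-0.02],"jaw":-0.63},
  {"delta_pos":[0,0,0],"dr":[0,0,0],"jaw":-0.63},
])

```text
t: 15.12
tool_pos: [0.5545, 0.1888, 0.1791]
tcp_rot: [180.0, 0.0, -25.2]
ft_force: [0.1, 0.2, -1.2]
grip_width: 0.0158
```

```bash
python3 q.py; python3 c.py m|tail -1
```

```text
-25.247271918551473 [-0.07090155 -0.00129592  0.49159362] -0.632496289908886 [ -36.07452249 -144.18618731]
s_m white px 200 lowest dark row at col402-404 [223, 224, 224]
```

The torque rises like a spring at the same angle (0.38, then 0.49 N m), so this is a solid stop. I'll back off, release, retreat and check.

Call:
drive_tool([
  {"delta_pos":[0,0,0],"dr":[0,0,0.06],"jaw":-0.63},
  {"delta_pos":[0,0,0],"dr":[0,0,0.06],"jaw":-0.63},
  {"delta_pos":[0,0,0],"dr":[0,0,0.06],"jaw":-0.63},
  {"delta_pos":[0,0,0],"dr":[0,0,0.03],"jaw":-0.5},
  {"delta_pos":[0,0,0],"dr":[0,0,0],"jaw":-0.3},
  {"delta_pos":[0,0,0],"dr":[0,0,0],"jaw":-0.3},
  {"delta_pos":[0,0,0.005],"dr":[0,0,0],"jaw":-0.3},
  {"delta_pos":[0,0,0.015],"dr":[0,0,0],"jaw":-0.3},
])

```text
t: 15.88
tool_pos: [0.5533, 0.1881, 0.1975]
tcp_rot: [179.9, 0.2, -13.2]
ft_force: [-0.5, -0.5, -0.1]
grip_width: 0.0299
```

Call:
drive_tool([
  {"delta_pos":[0,0,0.03],"dr":[0,0,0],"jaw":-0.3},
  {"delta_pos":[0,0,0.03],"dr":[0,0,0],"jaw":-0.3},
  {"delta_pos":[-0.02,-0.02,0.03],"dr":[0,0,0],"jaw":-0.3},
  {"delta_pos":[-0.03,-0.03,0],"dr":[0,0,0],"jaw":-0.3},
  {"delta_pos":[-0.02,-0.03,0],"dr":[0,0,0],"jaw":-0.3},
  {"delta_pos":[0,0,0],"dr":[0,0,0],"jaw":-0.3},
  {"delta_pos":[0,0,0],"dr":[0,0,0],"jaw":-0.3},
])

```text
t: 16.47
tool_pos: [0.4849, 0.1074, 0.2901]
tcp_rot: [179.9, -0.1, -13.5]
ft_force: [0.1, 0.3, -0.7]
grip_width: 0.0299
```

```bash
python3 q.py; python3 c.py n|head -1; python3 - <<'E'
from h import *
g=cv2.imread("pics/s_n.png").mean(2)[:,397:408].mean(1)[214:230];print(g.round())
s=cv2.imread("pics/s_n.png")[170:245,360:450];w=cv2.imread("pics/w_n.png")
cv2.imwrite("pics/fin.png",np.clip(np.hstack([cv2.resize(s,(360,300),interpolation=2),cv2.resize(w,(400,300))]).astype(float)*1.6,0,255))
for z in(.174,.1785): print(proj("scene",[.5545,.189,z+.013]))
E
```

```text
-13.459220696202197 [-0.00378807 -0.00646252  0.00228849] 0.11349218431860209 [ -35.56681997 -118.54159536]
16.4667 [0.48485745 0.10735717 0.29011576] [ 1.79929951e+02 -1.38266862e-01 -1.34592207e+01] [ 0.13715261  0.31614362 -0.74834182] [-0.00378807 -0.00646252  0.00228849] [ 2.050e+01 -4.000e-01 -3.560e+01  9.880e+01 -1.000e-01  8.150e+01
[ 24.  24.  19.  16.  15.  11.  14.  14.  13.  17.  48.  62.  64.  81.
  96. 115.]
[404.33925855 200.0498394 ]
[404.58003857 198.77150657][ WARN:0@0.623] global loadsave.cpp:1063 imwrite_ Unsupported depth image for selected encoder is fallbacked to CV_8U.
```

View pics/fin.png

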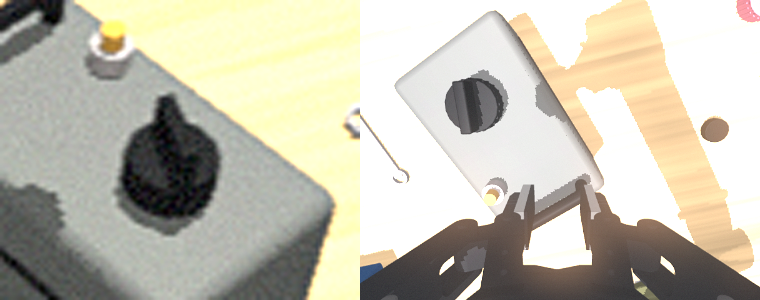

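```bash
python3 -c "
from h import *
print(bot.hand_in())"
```

```text
the job is handed in; nothing more can be done
None
```

The screw cap is fully home on the filler neck and released, and the job is handed in at about 16.5 s of the 72 s.

**What I did:** I gripped the black barred cap and set it on the neck with its bar along the tank, in line to within about half a degree. It rested on the ribs with the bar at about 187 mm. I then turned it counter-clockwise with slack jaws, and it dropped into the thread start after about 0.6 rad. Clockwise, it ran about 1.1 to 1.3 rad to a solid stop. I then backed off, opened the jaws and moved the arm clear.

**Checks that agreed:**
- **Drop:** the cap's rim moved down about 3 px in the scene camera, as predicted for the drop, and lowering the fingers afterwards met no force.
- **Stop:** torque rose to 0.38 and then 0.49 N m at the same angle on a second approach, so the stop is real.
- **Final height:** the rim edge sits at row 223.7. The calibration predicts 223.4 at home and 222.2 at the thread start.
- **Final picture:** the cap sits level on the tank with the gripper clear. Its view takes in only part of the counter, so I did not check every bystander; no move came near the others.

**What was less clean:**
- Torque peaked at 0.59 N m on the first touch of the stop. That is under the 0.7 limit but well above the 0.2 N m needed.
- The height change over the last 20° of turning was within pixel noise, so the stop torque is the main evidence that the cap is home.

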